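Set the keeper bar behind the sprung gate

ROBOT

A 7-joint arm with a two-finger parallel gripper is mounted at the origin on the work surface. World frame = base frame: x ahead of the robot, y to its left, z up, the work surface at z = 0. Lengths are in m, angles in rad, forces in N, time in s.
With the tool pointing down it reaches from about 0.35 to 0.9 m from the base axis. Payload 19.9 kg.
Tool frame: the origin (TCP) lies at the very end of the fingers, on their centre line; the grasp point (between the pads) lies 19 mm behind it; z points along the fingers, y is the line along which they close (so a half turn about z gives the same grasp; the last joint's range is limited). The gripper opens to 94 mm and grips with 3 to 60 N. Pads are 16 mm wide; open, the fingers measure 119 mm over their backs; the gripper's body (75 mm by 177 mm) begins 78 mm behind the grasp point.
Start: joints at [-1.212, 0.417, -0.01, 1.614, 0.005, 1.111, -0.053], TCP at [0.244, 0.575, 0.205] pointing down, gripper open.
Joint ranges: [-2.81, 2.81], [-0.39, 2.02], [-1.27, 1.25], [0.06, 2.57], [-1.19, 4.33], [0.19, 2], [-2.82, 2.82]. Speed limits (rad/s): [1.89, 1.89, 2.39, 2.39, 3.01, 3.01, 3.01].

INTERFACE

Orientations are given as a unit quaternion [w, x, y, z].
In Python, from bench import manip gives the robot as it stands.
- The arm moves only by the tool move_arm, never from a script. Its argument "rows" is a list of rows, each an object with "grip": the closure, from -1 (fully open) to 1 (shut); "xyz": the shift along the tool's x, y, z in mm, a list of three; "turn": the turn about the tool's z in degrees. A call has 1 to 10 rows; each row shifts and turns the commanded pose from where the row before left it, along the tool's axes as they then stand; what a row does not reach is not made up. A row lasts 1/10 s, in which the tool goes at most 50 mm and 8.59 degrees, less where a joint would pass 70% of its speed; a pose out of reach is approached as far as the arm can. A call with a gripper value outside its range is refused whole. The fingers move at their own pace and stop on an object; the grip force is fixed at half the most. Time passes only in rows, so rows that do not move let the fingers close. It gives the time, the measured TCP pose, the force, the opening and the grip force at its end, in the units of the state.
- manip.get_state(): the state, without advancing time (a new reading comes with each control period).
- manip.read_camera(name): name is "scene" or "top" or "wrist"; returns a dict with "color" (384x512x3 uint8, red, green, blue), "vertical_fov" (degrees; the focal length in pixels is half the picture's height over the tangent of half this angle, whatever the lens; pixels are square), "cx", "cy" (the principal point, pixels), "D" ([k1, k2, p1, p2, k3] as OpenCV has them; the pictures are not rectified), "origin" and "orientation" of the camera in the world; the wrist camera has in their place "tool_from_camera" (4x4, takes a point from camera to tool coordinates, whose origin is the TCP and whose axes are the flange's). Camera axes: x right, y down, z forward; pixel columns grow to the right and rows downward; lengths in m; the calibration is good to about 2 mm. A picture is of the moment at which its call begins: read the wrist's pose just before it. There is no depth.
- manip.close_job(): hands the job in; it is judged then, once.
Trained networks look in a picture, given as the dict that the camera call returned (one of the last four; its "shot" number tells which), for a name from the list of things; names that differ only in an ending like _2 or _b are one class to them, and where a whole thing is asked for, a point or a joint stands for the part that bears it (a point fixed in the world has none). Each returns a list of dicts, best first, with "p" (0 to 1); they miss things now and then, are a little off and sometimes report something else, mostly with a low value. They report only what shows in the picture. A call takes as long as a camera call. They do not tell look-alikes from the thing itself.
- manip.search_frame(name, picture): "location" ([x, y, z] in m, in the coordinates of the camera as it stood for that picture, good to about 4 mm: the middle of the surface that is visible of it).
The state is a dict: "time": time; "joint_positions": joint angles; "qvel": joint speeds; "tau": joint torques, N m; "tcp_pos": TCP position; "ee_rot": TCP orientation; "force": force on the tool from outside, world axes, zero at the start; "wrist_torque": the same for the moment, N m; "grip_width": finger opening in m; "grasp_force": force on a finger pad.
Only numpy, scipy, OpenCV 4.12 (cv2) and the standard library are available. Lean on these libraries where they do the work, as an engineer would, in place of code of your own. Each camera call takes 0.05 s, during which the arm holds its last target. There are 200 camera calls.

TASK

Draw the wooden keeper bar (dark, with yellow ends and a yellow band round its middle) out of the stock rack by its end, lay it down on the bench and let go of it. Then take it by its middle, use its end to push the red pad of the sprung gate open, and set the bar down flat on the jig's base in the cleat, so that the bar alone holds the gate open. Do not let the gate snap back, and leave the pencil and the mallet where they are.

Things in the scene. Friction and masses are not known exactly. Their poses are not given: they have to be found in the camera images.
- keeper_mid (a point): centre (half-way up) of the keeper bar: dark hardwood with yellow ends and a yellow band round its middle, 36 x 170 x 36 mm, about 0.2 kg, long along its own y axis; both ends are alike. At first it lies on the bench in the rack's tunnel with one end sticking out 45 to 50 mm
- rack_mouth (a point): middle of the mouth of the rack tunnel that holds the bar, 18 mm above the bench; the bar is drawn out along this frame's +y axis (125 mm frees it). The rack is fixed, 156 mm wide, 140 mm deep, its top 52 mm above the bench; the tunnel is 60 mm wide, 44 mm high, with no floor: the bar lies on the bench
- bay (a point): where the centre (half-way up) of the keeper bar lies when set, 30 mm above the bench, the bar's long side along this frame's y axis (either way round), the gate at its +y end. The frame is that of the fixed jig: plywood base 12 mm thick, 270 mm (x) by 290 mm (y), its middle 25 mm towards +x and 10 mm towards +y of this point
- cleat (a point): foot of the cleat's back wall, on the base, at the face that the bar's end rests against, 85 mm towards -y of bay (same axes). The cleat is an open-topped U: back wall 120 mm wide, 26 mm high above the base; two cheeks, 22 mm high above the base, run 50 mm from the wall towards +y, 60 mm apart: no room there for fingers beside the bar
- gate_hinge (a point): point on the vertical hinge axis of the gate, at half the gate's height, 130 mm towards +x and 98 mm towards +y of the bay point in the jig's frame (same axes as bay). The torsion spring is coiled round it
- gate (a joint): gate angle, rad: 0 shut (at the start), grows as it opens (clockwise from above) to 0.8. At 0.50 the gate lies along the jig's x axis and the bar just fits between cleat wall and pad. The gate is 200 mm long from the hinge, 18 mm thick, 100 mm high (14 to 114 mm above the bench). The spring always pushes it shut: 3.5 N at the pad to start, 9 N at 0.5 rad
- pad_face (a point): middle of the red pad's face on the gate, 130 mm from the hinge and 64 mm above the bench; the pad is 80 mm wide along the gate (its own x axis), 96 mm high; its face looks along its own -y axis and swings with the gate
- pencil: flat red carpenter's pencil, 170 mm long, 8 mm thick, lying on the bench
- mallet: wooden mallet, head 55 x 100 x 60 mm, lying on the left
Things that resemble listed ones, but are neither listed nor needed, are in the scene too. What is meant by the part that bears keeper_mid is not blue, and is the smaller of those in its own colour.

How it is judged:
By the outcome, as a careful person would: the job done as asked, in the order asked, and still so for the second after the job is handed in, with the robot touching nothing.
It also fails if it takes over 61 s, if anything falls off the work surface, if the arm or the gripper's body presses on something with over 40 N, if the wrist force passes 120 N, or if a joint passes its speed limit or range.

## Working session

There is one attempt and no reset: what is moved stays moved. The work goes in short steps, Python scripts to look and compute and a tool call to move; the robot and the scene stay as the last step left them, time stands still between calls to the robot, and variables do not carry over. Pictures are saved under pics/ and viewed, at most 10 in all, crops included, and the job is handed in when it is done.

Besides the shell and the picture viewer there is one more tool, called after "Call:" as name(argument=value, ...) on one line, values as JSON. move_arm: Moves the arm, as the interface text tells. Its arguments: {"type":"object","properties":{"rows":{"type":"array"}},"required":["rows"]}

```bash
mkdir -p pics; ls; cat > h.py <<'E'
import numpy as np, cv2
from scipy.spatial.transform import Rotation as R
from bench import manip
def q2m(q): return R.from_quat([q[1],q[2],q[3],q[0]]).as_matrix()
def campose(p,s=None):
    if 'tool_from_camera' in p:
        T=np.array(p['tool_from_camera']); M=q2m(s['ee_rot']); return M@T[:3,:3], M@T[:3,3]+np.array(s['tcp_pos'])
    o=np.array(p['orientation']); 
    return (q2m(o) if o.size==4 else o), np.array(p['origin'])
def K(p):
    f=p['color'].shape[0]/2/np.tan(np.radians(p['vertical_fov'])/2)
    return np.array([[f,0,p['cx']],[0,f,p['cy']],[0,0,1.]])
def onz(p,uv,z,s=None):
    Rm,o=campose(p,s); u=cv2.undistortPoints(np.array(uv,float).reshape(-1,1,2),K(p),np.array(p['D'],float)).reshape(-1,2)
    d=np.c_[u,np.ones(len(u))]@Rm.T
    return o+d*((z-o[2])/d[:,2])[:,None]
def proj(p,X,s=None):
    Rm,o=campose(p,s); c=(np.array(X,float).reshape(-1,3)-o)@Rm
    return cv2.projectPoints(c,np.zeros(3),np.zeros(3),K(p),np.array(p['D'],float))[0].reshape(-1,2)
def save(p,n): cv2.imwrite('pics/'+n+'.png',cv2.cvtColor(p['color'],cv2.COLOR_RGB2BGR))
E
python3 - <<'E'
from h import *
s=manip.get_state(); print(s)
for n in ['top','scene']:
    p=manip.read_camera(n); save(p,n); print(n,p['vertical_fov'],p['cx'],p['cy'],p['D'],p['origin'],p['orientation'])
    Rm,o=campose(p)
    for name in ['keeper_mid','rack_mouth','bay','cleat','gate_hinge','gate','pad_face','pencil','mallet']:
        for d in manip.search_frame(name,p):
            w=Rm@np.array(d['location'])+o; print(name,round(d['p'],2),w.round(3),proj(p,w).round(0)[0])
E
```

```text
pics
{'time': 0.0, 'joint_positions': array([-1.2114517 ,  0.41800007, -0.01033372,  1.61415326,  0.00468977,
        1.11070197, -0.05298812]), 'qvel': array([ 1.66063654e-03, -1.25652426e-03,  1.29169860e-03, -1.19104521e-03,
        6.93787719e-04,  3.14868751e-04,  3.45751871e-05]), 'tau': array([ 3.71270562e-04, -8.51257467e+01,  6.38810880e-01, -4.25978708e+01,
       -4.87972924e-02,  1.88831723e-02,  1.07147782e-04]), 'tcp_pos': array([0.24371902, 0.57511779, 0.20481765]), 'ee_rot': array([-8.86010191e-05,  1.99061821e-01,  9.79986739e-01, -6.12865877e-04]), 'force': array([ 0.31864808,  0.2184184 , -0.2606284 ]), 'wrist_torque': array([-0.01367709,  0.02838371, -0.05401325]), 'grasp_force': 0.0, 'grip_width': 0.09397951276337678}
top 42.22843140793302 261.9070490320098 189.07706645224857 [-0.00407467  0.          0.          0.          0.        ] [ 0.40584792 -0.08141694  2.17104943] [-0.02098425  0.71294858 -0.7005834   0.02113955]
keeper_mid 0.93 [ 0.312 -0.401  0.033] [336. 242.]
keeper_mid 0.63 [ 0.508 -0.667  0.049] [399. 197.]
rack_mouth 0.79 [ 0.53  -0.405  0.05 ] [
[... 568 characters left out ...]
-0.10720821]
keeper_mid 0.89 [ 0.323 -0.414  0.036] [138. 227.]
keeper_mid 0.7 [ 0.517 -0.68   0.05 ] [112. 331.]
keeper_mid 0.68 [ 0.506 -0.319  0.034] [204. 237.]
rack_mouth 0.66 [ 0.547 -0.422  0.053] [191. 265.]
bay 0.77 [0.578 0.125 0.012] [302. 167.]
bay 0.28 [0.596 0.516 0.041] [355. 111.]
cleat 0.72 [0.582 0.131 0.013] [304. 167.]
cleat 0.45 [0.597 0.517 0.039] [355. 111.]
gate_hinge 0.64 [0.583 0.134 0.007] [304. 168.]
gate 0.81 [0.591 0.166 0.071] [313. 150.]
pad_face 0.74 [0.593 0.168 0.072] [314. 150.]
pencil 0.81 [ 0.705 -0.231 -0.001] [276. 256.]
pencil 0.61 [0.59  0.164 0.072] [312. 150.]
pencil 0.2 [ 0.505 -0.32   0.035] [204. 237.]
mallet 0.84 [0.597 0.517 0.039] [355. 111.]
```

```bash
python3 - <<'E'
import cv2
t=cv2.imread('pics/top.png'); 
cv2.imwrite('pics/topc.png',cv2.resize(t[100:300,170:437],None,fx=3,fy=3,interpolation=cv2.INTER_CUBIC)[:600,:800])
t=cv2.imread('pics/scene.png'); cv2.imwrite('pics/scenec.png',cv2.resize(t[70:370,60:412],None,fx=2,fy=2,interpolation=cv2.INTER_CUBIC))
E
```

```text
(no output)
```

View pics/topc.png

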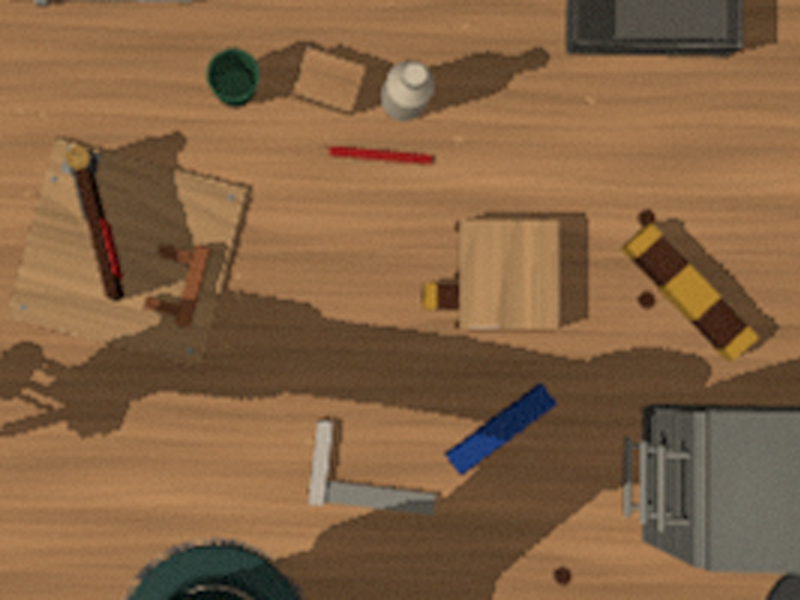

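View pics/scenec.png

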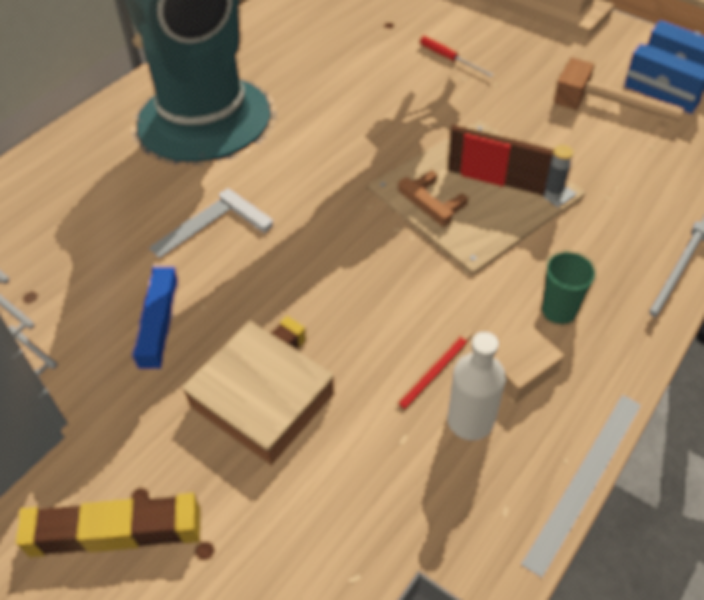

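The candidates, in scene-crop pixels, are:
- the blue bar at (155,318), which is the wrong colour
- the big dark and yellow bar at (110,525), which lies loose and is the larger of the two dark ones
- the dark and yellow end sticking out of the rack at (288,332)

The one in the rack fits: it isn't blue and it's the smaller dark one. I'll confirm that close up with the wrist camera. First I'll look at the jig on the way.

```bash
cat >> h.py <<'E'
def plan(t,yaw=None):
    """shift (tool mm) to world target t; yaw = azimuth (deg) wanted for tool y"""
    s=manip.get_state(); M=q2m(s['ee_rot']); d=M.T@(np.array(t)-s['tcp_pos'])*1e3
    y=np.degrees(np.arctan2(M[1,1],M[0,1])); print('t',round(s['time'],2),'tcp',s['tcp_pos'].round(4),'yaw',y.round(2),'tilt',M[:,2].round(4),'shift',d.round(1), 'turn',None if yaw is None else round((y-yaw+90)%180-90,2),'F',s['force'].round(1),'w',round(s['grip_width'],4),'gf',round(s['grasp_force'],1))
E
python3 - <<'E'
from h import *
p=manip.read_camera('wrist'); print(p['tool_from_camera'],p['vertical_fov'],p['cx'],p['cy'],p['D'])
plan([0.47,0.12,0.42],0); plan([.45,-.3,.35],0)
E
```

```text
[[-9.55833368e-04 -9.61309001e-01 -2.75470673e-01  8.15971461e-02]
 [ 9.99999440e-01 -7.93704454e-04 -7.00029497e-04  1.34305514e-03]
 [ 4.54302356e-04 -2.75471188e-01  9.61309221e-01 -1.79232199e-01]
 [ 0.00000000e+00  0.00000000e+00  0.00000000e+00  1.00000000e+00]] 67.24708050103655 258.6141417157384 191.75261138172462 [-0.06421248  0.          0.          0.          0.        ]
t 1.05 tcp [0.2438 0.5754 0.2054] yaw 67.04 tilt [ 0.e+00 -1.e-04 -1.e+00] shift [-385.9 -331.1 -214.5] turn 67.04 F [ 0.5 -0.2 -0.3] w 0.0942 gf 0.0
t 1.05 tcp [0.2438 0.5754 0.2054] yaw 67.04 tilt [ 0.e+00 -1.e-04 -1.e+00] shift [-531.4 -725.7 -144.5] turn 67.04 F [ 0.5 -0.2 -0.3] w 0.0942 gf 0.0
```

Call:
move_arm(rows=[{"grip": -1,"xyz": [-42,-24,-9],"turn": 0},{"grip": -1,"xyz": [-42,-24,-9],"turn": 0},{"grip": -1,"xyz": [-42,-24,-9],"turn": 0},{"grip": -1,"xyz": [-42,-24,-9],"turn": 0},{"grip": -1,"xyz": [-42,-24,-9],"turn": 0},{"grip": -1,"xyz": [-42,-24,-9],"turn": 0},{"grip": -1,"xyz": [-42,-24,-9],"turn": 0},{"grip": -1,"xyz": [-42,-24,-9],"turn": 0},{"grip": -1,"xyz": [-42,-24,-9],"turn": 0},{"grip": -1,"xyz": [-42,-24,-9],"turn": 0}])

```text
time: 2.05
tcp_pos: [0.5378, 0.1889, 0.2961]
ee_rot: [0.0, 0.199, 0.98, 0.0]
force: [0.7, 0.8, 1.0]
grip_width: 0.0941
grasp_force: 0.0
```

Call:
move_arm(rows=[{"grip": -1,"xyz": [0,0,0],"turn": 8.5},{"grip": -1,"xyz": [0,0,0],"turn": 8.5},{"grip": -1,"xyz": [0,0,0],"turn": 8.5},{"grip": -1,"xyz": [0,0,0],"turn": 8.5},{"grip": -1,"xyz": [0,0,0],"turn": 8.5},{"grip": -1,"xyz": [0,0,0],"turn": 8.5},{"grip": -1,"xyz": [0,0,0],"turn": 8.5},{"grip": -1,"xyz": [0,0,0],"turn": 7.5}])

```text
time: 2.85
tcp_pos: [0.5369, 0.1907, 0.2955]
ee_rot: [0.0, 0.709, 0.705, 0.0]
force: [-0.8, 0.5, 0.5]
grip_width: 0.0942
grasp_force: 0.0
```

```bash
python3 - <<'E'
from h import *
plan([.45,-.25,.3],0)
s=manip.get_state(); p=manip.read_camera('wrist'); save(p,'w1')
import pickle; pickle.dump((s,p),open('w1.pkl','wb'))
Rm,o=campose(p,s)
for name in ['bay','cleat','gate_hinge','gate','pad_face']:
    for d in manip.search_frame(name,p):
        w=Rm@np.array(d['location'])+o; print(name,round(d['p'],2),w.round(3),proj(p,w,s).round(0)[0])
E
```

```text
t 2.85 tcp [0.5369 0.1907 0.2955] yaw -0.31 tilt [ 1.e-04 -0.e+00 -1.e+00] shift [-441.1  -84.5   -4.5] turn -0.31 F [-0.8  0.5  0.5] w 0.0942 gf 0.0
bay 0.89 [0.558 0.173 0.014] [272. 172.]
cleat 0.57 [0.559 0.176 0.014] [273. 171.]
gate_hinge 0.78 [0.556 0.174 0.011] [271. 172.]
gate 0.82 [0.578 0.18  0.108] [291. 183.]
pad_face 0.62 [0.584 0.178 0.108] [295. 184.]
```

View pics/w1.png

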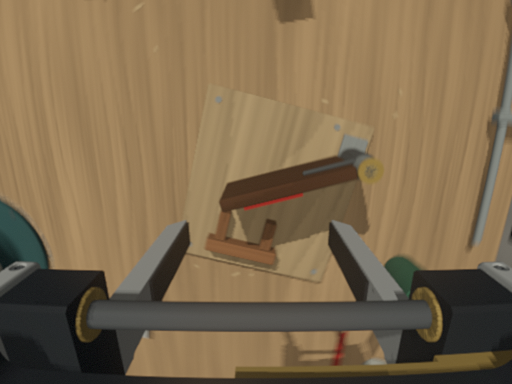

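The jig base corners are near (210,85), (373,128), (320,283) and (190,247). The cleat is at (240,248), the hinge cap at (370,170), and the pad's top edge at (275,202). I'll fit the jig pose to the corners and check it with an overlay.

```bash
cat > jig.py <<'E'
from h import *
import pickle
def jp(P,J): # jig pts (bay origin, z=world) -> world
    x,y,a=J; P=np.array(P,float).reshape(-1,3); c,s=np.cos(a),np.sin(a)
    return np.c_[x+c*P[:,0]-s*P[:,1], y+s*P[:,0]+c*P[:,1], P[:,2]]
def gate(th): # hinge, pad face pts at angle
    a=0.5-th # ccw rotation of gate dir (-x) => sign chosen
    return a
def overlay(p,s,J,th,name,crop,f):
    im=cv2.cvtColor(p['color'],cv2.COLOR_RGB2BGR); x0,y0,x1,y1=crop
    im=cv2.resize(im[y0:y1,x0:x1],None,fx=f,fy=f,interpolation=cv2.INTER_CUBIC)
    def poly(P,c):
        u=((proj(p,jp(P,J),s)+.5-[x0,y0])*f).astype(int); cv2.polylines(im,[u.reshape(-1,1,2)],True,c,1)
    b=[(-110,-135),(160,-135),(160,155),(-110,155)]
    poly([(x/1e3,y/1e3,.012) for x,y in b],(0,255,0))
    poly([(x/1e3,y/1e3,.038) for x,y in [(-60,-85),(60,-85)]],(255,0,0))
    poly([(x/1e3,y/1e3,.034) for x,y in [(-30,-85),(-30,-35)]],(255,255,0)); poly([(x/1e3,y/1e3,.034) for x,y in [(30,-85),(30,-35)]],(255,255,0))
    poly([(.13,.098,.114),(.13,.098,.012)],(0,0,255))
    poly([(-.018,-.085,.03),(.018,-.085,.03),(.018,.085,.03),(-.018,.085,.03)],(255,0,255))
    for dy in (0,):
        a=0.5-th; d=np.array([-np.cos(a),-np.sin(a)]); h=np.array([.13,.098])
        q=h+.2*d; poly([(*h,.114),(*q,.114)],(0,0,255))
    cv2.imwrite('pics/'+name+'.png',im)
E
cat > fit.py <<'E'
from jig import *
from scipy.optimize import least_squares
s,p=pickle.load(open('w1.pkl','rb'))
uv=np.array([(210,85),(373,128),(320,283)],float)
P=np.array([(-110,155,12),(160,155,12),(160,-135,12)])/1e3
g=cv2.cvtColor(p['color'],cv2.COLOR_RGB2GRAY)
W=onz(p,uv,.012,s); print(W.round(4),np.linalg.norm(np.diff(W,axis=0),axis=1))
r=least_squares(lambda J:(proj(p,jp(P,J),s)-uv).ravel(),[.55,.15,-.2]); J=r.x; print(J,np.degrees(J[2]),r.fun.round(1))
pickle.dump(J,open('J.pkl','wb'))
print('hinge',onz(p,[(370,170)],.12,s),jp([(.13,.098,.12)],J))
overlay(p,s,J,0,'o1',(170,70,400,300),2.6)
E
python3 fit.py
```

```text
[[ 0.4628  0.3094  0.012 ]
 [ 0.718   0.2441  0.012 ]
 [ 0.6484 -0.0368  0.012 ]] [0.26348373 0.28937612]
[ 0.52762164  0.1328974  -0.2522441 ] -14.45252221883046 [-2.  -0.7  1.9  0.7  0.2  0.5]
hinge [[0.67691626 0.19863674 0.12      ]] [[0.67796638 0.19535107 0.12      ]]
```

View pics/o1.png

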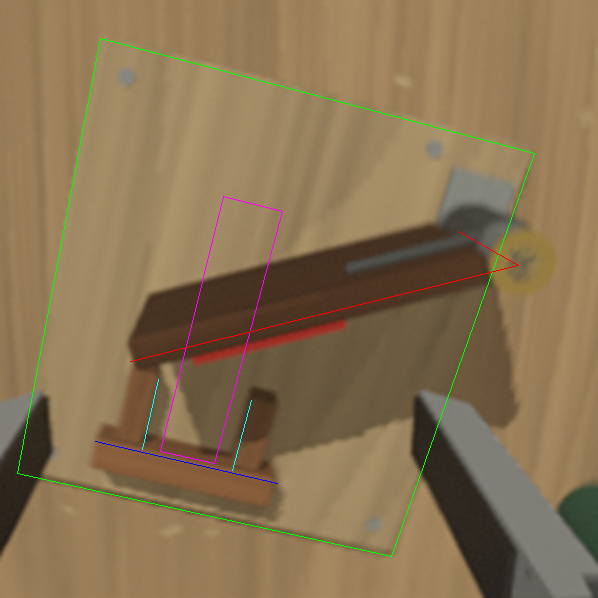

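The fit holds: the base outline, cleat cheeks and hinge agree within 2–3 mm. Next I'll look at the rack.

Call:
move_arm(rows=[{"grip": -1,"xyz": [-47,-4,0],"turn": 0},{"grip": -1,"xyz": [-47,-4,0],"turn": 0},{"grip": -1,"xyz": [-47,-4,0],"turn": 0},{"grip": -1,"xyz": [-47,-4,0],"turn": 0},{"grip": -1,"xyz": [-47,-4,0],"turn": 0},{"grip": -1,"xyz": [-47,-4,0],"turn": 0},{"grip": -1,"xyz": [-47,-4,0],"turn": 0},{"grip": -1,"xyz": [-47,-4,0],"turn": 0},{"grip": -1,"xyz": [-47,-4,0],"turn": 0},{"grip": -1,"xyz": [0,0,0],"turn": 0}])

```text
time: 4.15
tcp_pos: [0.4992, -0.2386, 0.2958]
ee_rot: [0.001, 0.709, 0.705, -0.001]
force: [-0.6, 1.0, -0.1]
grip_width: 0.0939
grasp_force: 0.0
```

```bash
python3 - <<'E'
from h import *
plan([.5,-.3,.3],0)
s=manip.get_state(); p=manip.read_camera('wrist'); save(p,'w2')
import pickle; pickle.dump((s,p),open('w2.pkl','wb'))
Rm,o=campose(p,s)
for name in ['keeper_mid','rack_mouth']:
    for d in manip.search_frame(name,p):
        w=Rm@np.array(d['location'])+o; print(name,round(d['p'],2),w.round(3),proj(p,w,s).round(0)[0])
u=proj(p,[.506,-.319,.03],s)[0]; print(u)
c=np.clip((u-[110,90]).astype(int),0,None); print(c)
im=cv2.imread('pics/w2.png')[c[1]:c[1]+200,c[0]:c[0]+220]; cv2.imwrite('pics/w2c.png',cv2.resize(im,None,fx=3,fy=3,interpolation=cv2.INTER_CUBIC))
E
```

```text
t 4.15 tcp [ 0.4992 -0.2386  0.2958] yaw -0.27 tilt [-1.0e-04 -2.2e-03 -1.0e+00] shift [-61.4   1.1  -4.1] turn -0.27 F [-0.6  1.  -0.1] w 0.0939 gf 0.0
keeper_mid 0.97 [ 0.294 -0.367  0.039] [137. 240.]
keeper_mid 0.72 [ 0.562 -0.612  0.03 ] [292. 352.]
keeper_mid 0.66 [ 0.5   -0.31   0.034] [260. 208.]
rack_mouth 0.81 [ 0.531 -0.395  0.055] [279. 261.]
[263.58119974 211.69460466]
[153 121]
```

View pics/w2c.png

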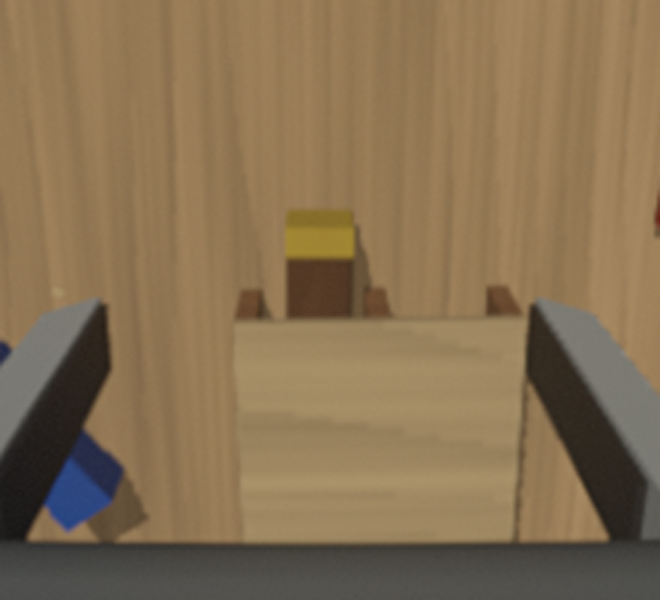

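The crop shows the dark bar with its yellow end leaving the left tunnel. The top front edge runs from (286,226) to (354,226), and the roof front from (235,321) to (525,318). It has to be the bar meant, since its width should measure 36 mm.

```bash
python3 - <<'E'
from h import *
import pickle
s,p=pickle.load(open('w2.pkl','rb'))
f=lambda L:[(153+(x+.5)/3-.5,121+(y+.5)/3-.5) for x,y in L]
b=onz(p,f([(286,226),(354,226),(288,316),(352,316)]),.036,s); r=onz(p,f([(235,321),(525,318)]),.052,s)
t=onz(p,f([(265,290),(367,290)]),.044,s)
print(b.round(4),np.linalg.norm(b[0]-b[1]));print(r.round(4),np.linalg.norm(r[0]-r[1]),np.degrees(np.arctan2(*(r[1]-r[0])[[1,0]])))
print(t.round(4))
l=(b[0]+b[1])/2-(b[2]+b[3])/2; print('bar dir',np.degrees(np.arctan2(l[1],l[0])))
E
```

```text
[[ 0.4812 -0.2902  0.036 ]
 [ 0.5172 -0.2904  0.036 ]
 [ 0.4814 -0.3416  0.036 ]
 [ 0.5164 -0.3418  0.036 ]] 0.036024811037791864
[[ 0.454  -0.3376  0.052 ]
 [ 0.6074 -0.3369  0.052 ]] 0.15337447470906243 0.2606622059059319
[[ 0.4697 -0.3232  0.044 ]
 [ 0.524  -0.3235  0.044 ]]
bar dir 89.7127403455691
```

Call:
move_arm(rows=[{"grip": -1,"xyz": [-17,0,30],"turn": 0},{"grip": -1,"xyz": [-17,0,40],"turn": 0},{"grip": -1,"xyz": [-17,0,40],"turn": 0},{"grip": -1,"xyz": [-18,0,40],"turn": 0},{"grip": -1,"xyz": [0,0,40],"turn": 0},{"grip": -1,"xyz": [0,0,35],"turn": 0},{"grip": -1,"xyz": [0,0,30],"turn": 0},{"grip": -1,"xyz": [0,0,15],"turn": 0},{"grip": -1,"xyz": [0,0,0],"turn": 0}])

```text
time: 5.2
tcp_pos: [0.5009, -0.3, 0.0242]
ee_rot: [-0.001, 0.706, 0.708, -0.0]
force: [-1.2, -0.1, 0.0]
grip_width: 0.0938
grasp_force: 0.0
```

```bash
python3 - <<'E'
from h import *
plan([.499,-.308,.007],0)
E
```

```text
t 5.2 tcp [ 0.5009 -0.3     0.0242] yaw 0.15 tilt [-0.0022  0.0014 -1.    ] shift [-8.  -1.9 17.2] turn 0.15 F [-1.2 -0.1  0. ] w 0.0938 gf 0.0
```

Call:
move_arm(rows=[{"grip": -1,"xyz": [-8,-2,8],"turn": 0},{"grip": -1,"xyz": [0,0,9],"turn": 0},{"grip": -1,"xyz": [0,0,0],"turn": 0},{"grip": 1,"xyz": [0,0,0],"turn": 0},{"grip": 1,"xyz": [0,0,0],"turn": 0},{"grip": 1,"xyz": [0,0,0],"turn": 0},{"grip": 1,"xyz": [0,0,0],"turn": 0},{"grip": 1,"xyz": [0,0,0],"turn": 0},{"grip": 1,"xyz": [0,0,0],"turn": 0},{"grip": 1,"xyz": [0,0,0],"turn": 0}])

```text
time: 6.2
tcp_pos: [0.4993, -0.3094, 0.0085]
ee_rot: [0.0, 0.707, 0.707, -0.0]
force: [-0.1, 0.2, 0.4]
grip_width: 0.0416
grasp_force: 0.0
```

```bash
python3 - <<'E'
from h import *
plan([.499,-.148,.007],0)
E
```

```text
t 6.2 tcp [ 0.4993 -0.3094  0.0085] yaw 0.04 tilt [ 0.e+00 -1.e-04 -1.e+00] shift [ 1.614e+02 -1.000e-01  1.500e+00] turn 0.04 F [-0.1  0.2  0.4] w 0.0416 gf 0.0
```

Still closing. I'll give it more time, then draw.

Call:
move_arm(rows=[{"grip": 1,"xyz": [0,0,0],"turn": 0},{"grip": 1,"xyz": [0,0,0],"turn": 0},{"grip": 1,"xyz": [0,0,0],"turn": 0},{"grip": 1,"xyz": [0,0,0],"turn": 0}])

```text
time: 6.6
tcp_pos: [0.4992, -0.3094, 0.0085]
ee_rot: [0.0, 0.707, 0.707, -0.0]
force: [-0.4, 0.0, 0.5]
grip_width: 0.0356
grasp_force: 30.0
```

Call:
move_arm(rows=[{"grip": 1,"xyz": [10,0,0],"turn": 0},{"grip": 1,"xyz": [18,0,0],"turn": 0},{"grip": 1,"xyz": [20,0,0],"turn": 0},{"grip": 1,"xyz": [20,0,0],"turn": 0},{"grip": 1,"xyz": [20,0,0],"turn": 0},{"grip": 1,"xyz": [20,0,0],"turn": 0},{"grip": 1,"xyz": [20,0,0],"turn": 0},{"grip": 1,"xyz": [20,0,0],"turn": 0},{"grip": 1,"xyz": [14,0,0],"turn": 0},{"grip": 1,"xyz": [0,0,0],"turn": 0}])

```text
time: 7.6
tcp_pos: [0.4993, -0.1451, 0.0085]
ee_rot: [-0.0, 0.706, 0.708, 0.0]
force: [0.3, 1.6, -1.3]
grip_width: 0.0359
grasp_force: 30.0
```

```bash
python3 - <<'E'
from h import *
plan([.499,-.148,.007],0)
E
```

```text
t 7.6 tcp [ 0.4993 -0.1451  0.0085] yaw 0.18 tilt [-1.e-04  8.e-04 -1.e+00] shift [-2.9 -0.3  1.5] turn 0.18 F [ 0.3  1.6 -1.3] w 0.0359 gf 30.0
```

Call:
move_arm(rows=[{"grip": 1,"xyz": [0,0,0],"turn": 0},{"grip": -1,"xyz": [0,0,0],"turn": 0},{"grip": -1,"xyz": [0,0,0],"turn": 0},{"grip": -1,"xyz": [0,0,0],"turn": 0},{"grip": -1,"xyz": [0,0,0],"turn": 0},{"grip": -1,"xyz": [0,0,0],"turn": 0},{"grip": -1,"xyz": [0,0,0],"turn": 0},{"grip": -1,"xyz": [0,0,-20],"turn": 0},{"grip": -1,"xyz": [0,0,-40],"turn": 0},{"grip": -1,"xyz": [0,0,-40],"turn": 0}])

```text
time: 8.6
tcp_pos: [0.4985, -0.1476, 0.1094]
ee_rot: [-0.0, 0.707, 0.707, -0.001]
force: [1.3, 0.7, 0.6]
grip_width: 0.0938
grasp_force: 0.0
```

Call:
move_arm(rows=[{"grip": -1,"xyz": [-10,0,-40],"turn": 0},{"grip": -1,"xyz": [0,0,-40],"turn": 0},{"grip": -1,"xyz": [0,0,0],"turn": 0},{"grip": -1,"xyz": [0,0,0],"turn": 0}])

```text
time: 9.0
tcp_pos: [0.4994, -0.1572, 0.189]
ee_rot: [0.0, 0.707, 0.707, 0.001]
force: [-1.1, -0.0, -0.1]
grip_width: 0.0939
grasp_force: 0.0
```

```bash
python3 - <<'E'
from h import *
import pickle
plan([.499,-.212,.006],0)
s=manip.get_state(); p=manip.read_camera('wrist'); save(p,'w3'); pickle.dump((s,p),open('w3.pkl','wb'))
im=cv2.imread('pics/w3.png')
u=proj(p,[.499,-.212,.036],s)[0]; c=np.clip((u-[130,100]).astype(int),0,None); c[1]=min(c[1],184); print(u,c)
cv2.imwrite('pics/w3c.png',cv2.resize(im[c[1]:c[1]+200,c[0]:c[0]+260],None,fx=3,fy=3,interpolation=cv2.INTER_CUBIC))
E
```

```text
t 9.0 tcp [ 0.4994 -0.1572  0.189 ] yaw 0.06 tilt [ 1.5e-03  4.0e-04 -1.0e+00] shift [-54.9  -0.8 183. ] turn 0.06 F [-1.1 -0.  -0.1] w 0.0939 gf 0.0
[258.68727544 224.03119807] [128 124]
```

View pics/w3c.png

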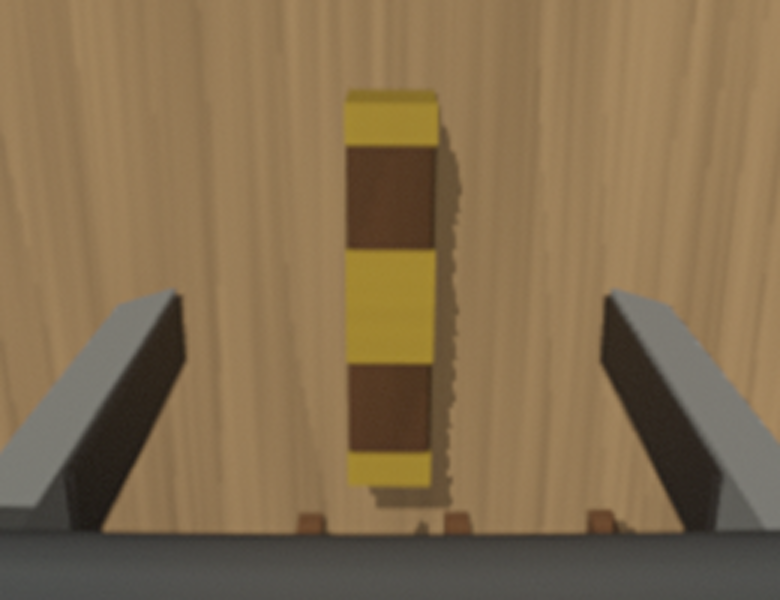

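The bar lies free on the bench. Its top runs from row 101 to row 487, the band spans rows 248–363, and the mid column is about 391.

```bash
python3 - <<'E'
from h import *
import pickle
s,p=pickle.load(open('w3.pkl','rb'))
f=lambda L:[(128+(x+.5)/3-.5,124+(y+.5)/3-.5) for x,y in L]
b=onz(p,f([(346,101),(438,101),(348,487),(431,487),(390.5,248),(390.5,363)]),.036,s)
print(b.round(4),b[:4].mean(0),b[4:].mean(0)); l=b[:2].mean(0)-b[2:4].mean(0); print(np.linalg.norm(l),np.degrees(np.arctan2(l[1],l[0])))
plan(b[:4].mean(0)*[1,1,0]+[0,0,.006],0)
E
```

```text
[[ 0.4808 -0.1289  0.036 ]
 [ 0.5163 -0.1289  0.036 ]
 [ 0.479  -0.301   0.036 ]
 [ 0.5159 -0.301   0.036 ]
 [ 0.498  -0.1889  0.036 ]
 [ 0.4979 -0.2402  0.036 ]] [ 0.4980059  -0.21495198  0.036     ] [ 0.49794087 -0.21450622  0.036     ]
0.17204593615049865 89.61977307114856
t 9.05 tcp [ 0.4989 -0.1571  0.188 ] yaw 0.06 tilt [-3.e-04  3.e-04 -1.e+00] shift [-57.9  -0.9 182. ] turn 0.06 F [-0.5  0.1  0.1] w 0.0942 gf 0.0
```

Call:
move_arm(rows=[{"grip": -1,"xyz": [-20,0,25],"turn": 0},{"grip": -1,"xyz": [-20,-1,35],"turn": 0},{"grip": -1,"xyz": [-18,0,35],"turn": 0},{"grip": -1,"xyz": [0,0,35],"turn": 0},{"grip": -1,"xyz": [0,0,30],"turn": 0},{"grip": -1,"xyz": [0,0,15],"turn": 0},{"grip": -1,"xyz": [0,0,0],"turn": 0},{"grip": -1,"xyz": [0,0,0],"turn": 0}])

```text
time: 9.85
tcp_pos: [0.4983, -0.2157, 0.014]
ee_rot: [0.0, 0.707, 0.707, -0.0]
force: [-0.6, -0.9, 0.2]
grip_width: 0.0942
grasp_force: 0.0
```

```bash
python3 - <<'E'
from h import *
plan([.498,-.215,.007],0)
E
```

```text
t 9.85 tcp [ 0.4983 -0.2157  0.014 ] yaw 0.03 tilt [-0.e+00 -3.e-04 -1.e+00] shift [ 0.7 -0.3  7. ] turn 0.03 F [-0.6 -0.9  0.2] w 0.0942 gf 0.0
```

Call:
move_arm(rows=[{"grip": -1,"xyz": [0,0,7],"turn": 0},{"grip": -1,"xyz": [0,0,0],"turn": 0},{"grip": 1,"xyz": [0,0,0],"turn": 0},{"grip": 1,"xyz": [0,0,0],"turn": 0},{"grip": 1,"xyz": [0,0,0],"turn": 0},{"grip": 1,"xyz": [0,0,0],"turn": 0},{"grip": 1,"xyz": [0,0,0],"turn": 0},{"grip": 1,"xyz": [0,0,0],"turn": 0},{"grip": 1,"xyz": [0,0,0],"turn": 0},{"grip": 1,"xyz": [0,0,0],"turn": 0}])

```text
time: 10.85
tcp_pos: [0.4982, -0.2154, 0.0065]
ee_rot: [0.0, 0.707, 0.707, -0.0]
force: [0.6, -0.2, 0.4]
grip_width: 0.0359
grasp_force: 30.0
```

Call:
move_arm(rows=[{"grip": 1,"xyz": [0,0,0],"turn": 0},{"grip": 1,"xyz": [0,0,0],"turn": 0},{"grip": 1,"xyz": [0,0,0],"turn": 0}])

```text
time: 11.15
tcp_pos: [0.4982, -0.2155, 0.0065]
ee_rot: [0.0, 0.707, 0.707, -0.0]
force: [0.4, -0.7, -0.7]
grip_width: 0.0359
grasp_force: 30.0
```

```bash
python3 - <<'E'
from jig import *
J=pickle.load(open('J.pkl','rb')); print(J)
for P in [(.012,-.125,.16),(.012,-.095,.070),(.012,-.095,.052),(.012,-.075,.052),(0,.01,.052),(0,.01,.019)]:
    t=jp([P],J)[0]; print(P,t.round(4))
plan(jp([(.012,-.125,.17)],J)[0],np.degrees(J[2]))
E
```

```text
[ 0.52762164  0.1328974  -0.2522441 ]
(0.012, -0.125, 0.16) [0.508  0.0089 0.16  ]
(0.012, -0.095, 0.07) [0.5155 0.0379 0.07  ]
(0.012, -0.095, 0.052) [0.5155 0.0379 0.052 ]
(0.012, -0.075, 0.052) [0.5205 0.0573 0.052 ]
(0, 0.01, 0.052) [0.5301 0.1426 0.052 ]
(0, 0.01, 0.019) [0.5301 0.1426 0.019 ]
t 11.15 tcp [ 0.4982 -0.2155  0.0065] yaw 0.04 tilt [ 0.e+00 -1.e-04 -1.e+00] shift [ 224.3   10.  -163.5] turn 14.49 F [ 0.4 -0.7 -0.7] w 0.0359 gf 30.0
```

Call:
move_arm(rows=[{"grip": 1,"xyz": [0,0,-25],"turn": 0},{"grip": 1,"xyz": [0,0,-40],"turn": 0},{"grip": 1,"xyz": [0,0,-40],"turn": 0},{"grip": 1,"xyz": [30,0,-40],"turn": 0},{"grip": 1,"xyz": [40,2,-18],"turn": 0},{"grip": 1,"xyz": [40,3,0],"turn": 0},{"grip": 1,"xyz": [40,3,0],"turn": 0},{"grip": 1,"xyz": [30,3,0],"turn": 7.5},{"grip": 1,"xyz": [0,0,0],"turn": 7},{"grip": 1,"xyz": [0,0,0],"turn": 0}])

```text
time: 12.15
tcp_pos: [0.5088, -0.0346, 0.1693]
ee_rot: [-0.0, 0.791, 0.612, -0.0]
force: [-0.4, -0.1, -2.2]
grip_width: 0.0361
grasp_force: 30.0
```

```bash
python3 - <<'E'
from jig import *
J=pickle.load(open('J.pkl','rb'))
plan(jp([(.012,-.095,.06)],J)[0],np.degrees(J[2]))
s=manip.get_state(); p=manip.read_camera('wrist'); save(p,'w4'); pickle.dump((s,p),open('w4.pkl','wb'))
overlay(p,s,J,0,'o4',(100,0,400,280),2.1)
E
```

```text
t 12.15 tcp [ 0.5088 -0.0346  0.1693] yaw -14.51 tilt [-5.e-04 -2.e-04 -1.e+00] shift [ 71.9 -11.6 109.3] turn -0.05 F [-0.4 -0.1 -2.2] w 0.0361 gf 30.0
```

View pics/o4.png

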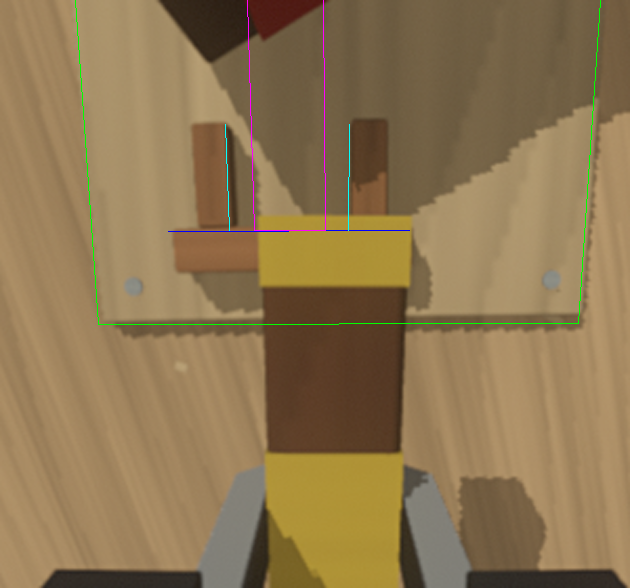

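The overlay fits within about 1 mm (cleat cheeks at columns 228 and 351, wall front at row 230), and the bar sits square in the grip. Next I'll go to the pre-push pose above the cleat.

Call:
move_arm(rows=[{"grip": 1,"xyz": [20,-4,25],"turn": 0},{"grip": 1,"xyz": [26,-4,35],"turn": 0},{"grip": 1,"xyz": [26,-3,35],"turn": 0},{"grip": 1,"xyz": [0,0,17],"turn": 0},{"grip": 1,"xyz": [0,0,0],"turn": 0},{"grip": 1,"xyz": [0,0,0],"turn": 0}])

```text
time: 12.8
tcp_pos: [0.5166, 0.0357, 0.0581]
ee_rot: [0.0, 0.79, 0.613, -0.0]
force: [1.2, -0.1, -2.1]
grip_width: 0.0356
grasp_force: 30.0
```

```bash
python3 - <<'E'
from jig import *
J=pickle.load(open('J.pkl','rb'))
plan(jp([(.012,-.095,.054)],J)[0],np.degrees(J[2]))
plan(jp([(.001,.010,.054)],J)[0],np.degrees(J[2]))
E
```

```text
t 12.8 tcp [0.5166 0.0357 0.0581] yaw -14.45 tilt [ 1.e-04 -6.e-04 -1.e+00] shift [ 1.9 -1.6  4.1] turn 0.0 F [ 1.2 -0.1 -2.1] w 0.0356 gf 30.0
t 12.8 tcp [0.5166 0.0357 0.0581] yaw -14.45 tilt [ 1.e-04 -6.e-04 -1.e+00] shift [106.9 -12.6   4. ] turn 0.0 F [ 1.2 -0.1 -2.1] w 0.0356 gf 30.0
```

Call:
move_arm(rows=[{"grip": 1,"xyz": [6,0,1],"turn": 0},{"grip": 1,"xyz": [8,0,1],"turn": 0},{"grip": 1,"xyz": [8,0,0],"turn": 0},{"grip": 1,"xyz": [8,0,0],"turn": 0},{"grip": 1,"xyz": [8,0,0],"turn": 0},{"grip": 1,"xyz": [8,-1,0],"turn": 0},{"grip": 1,"xyz": [8,-1,0],"turn": 0},{"grip": 1,"xyz": [0,0,0],"turn": 0}])

```text
time: 13.6
tcp_pos: [0.5279, 0.0909, 0.0553]
ee_rot: [0.0, 0.79, 0.613, -0.0]
force: [-0.9, -4.8, -2.5]
grip_width: 0.0357
grasp_force: 30.0
```

```bash
python3 - <<'E'
from jig import *
J=pickle.load(open('J.pkl','rb'))
plan(jp([(.001,.010,.054)],J)[0],np.degrees(J[2]))
E
```

```text
t 13.6 tcp [0.5279 0.0909 0.0553] yaw -14.39 tilt [-2.e-04 -3.e-04 -1.e+00] shift [50.6 -9.7  1.3] turn 0.07 F [-0.9 -4.8 -2.5] w 0.0357 gf 30.0
```

Contact at about 4.8 N, as expected. I'll carry on.

Call:
move_arm(rows=[{"grip": 1,"xyz": [8,-1.5,0],"turn": 0},{"grip": 1,"xyz": [8,-1.5,0],"turn": 0},{"grip": 1,"xyz": [8,-1.5,0],"turn": 0},{"grip": 1,"xyz": [8,-1.5,0],"turn": 0},{"grip": 1,"xyz": [8,-1.5,0],"turn": 0},{"grip": 1,"xyz": [8,-1.5,0],"turn": 0},{"grip": 1,"xyz": [3,-1,0],"turn": 0},{"grip": 1,"xyz": [0,0,0],"turn": 0},{"grip": 1,"xyz": [0,0,0],"turn": 0}])

```text
time: 14.5
tcp_pos: [0.5307, 0.1401, 0.0553]
ee_rot: [0.0, 0.791, 0.612, -0.001]
force: [-1.8, -10.9, -2.6]
grip_width: 0.0361
grasp_force: 30.0
```

```bash
python3 - <<'E'
from jig import *
J=pickle.load(open('J.pkl','rb'))
plan(jp([(.001,.010,.019)],J)[0],np.degrees(J[2]))
s=manip.get_state(); p=manip.read_camera('wrist'); save(p,'w5'); pickle.dump((s,p),open('w5.pkl','wb'))
p2=manip.read_camera('scene'); 
im=cv2.cvtColor(p2['color'],cv2.COLOR_RGB2BGR)[100:220,230:390]; im=cv2.resize(im,None,fx=2.4,fy=2.4,interpolation=cv2.INTER_CUBIC)
w=cv2.imread('pics/w5.png')[:,100:420]; w=cv2.resize(w,(400,480)); c=np.zeros((480,784,3),np.uint8); c[:,:400]=w; c[:288,400:]=im; cv2.imwrite('pics/c5.png',c)
E
```

```text
t 14.5 tcp [0.5307 0.1401 0.0553] yaw -14.55 tilt [-8.0e-04 -1.8e-03 -1.0e+00] shift [ 2.3 -0.2 36.3] turn -0.1 F [ -1.8 -10.9  -2.6] w 0.0361 gf 30.0
```

View pics/c5.png

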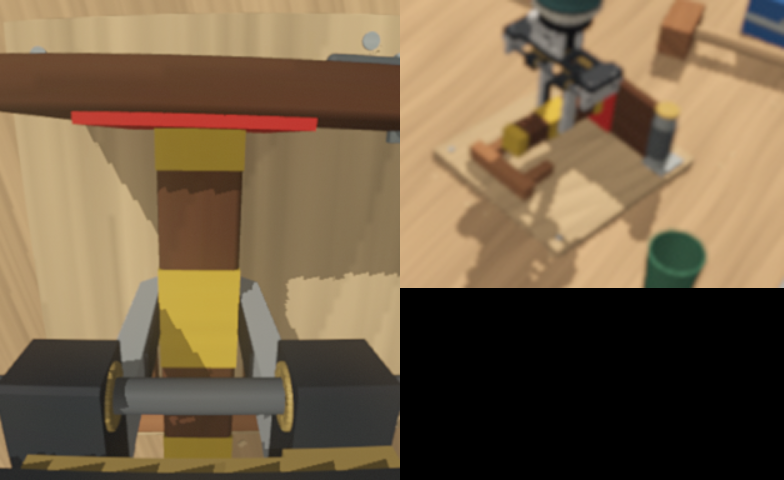

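The bar's end presses on the red pad at (200,125) with the gate past 0.5 rad, and the rear end is clear of the cleat wall. I'll move a little further, then lower.

Call:
move_arm(rows=[{"grip": 1,"xyz": [3,0,0],"turn": 0},{"grip": 1,"xyz": [0,0,6],"turn": 0},{"grip": 1,"xyz": [0,0,7],"turn": 0},{"grip": 1,"xyz": [0,0,7],"turn": 0},{"grip": 1,"xyz": [0,0,6],"turn": 0},{"grip": 1,"xyz": [0,0,4],"turn": 0},{"grip": 1,"xyz": [0,0,3],"turn": 0},{"grip": 1,"xyz": [0,0,0],"turn": 0},{"grip": 1,"xyz": [0,0,0],"turn": 0}])

```text
time: 15.5
tcp_pos: [0.5314, 0.1429, 0.0222]
ee_rot: [0.0, 0.791, 0.612, -0.001]
force: [-2.5, -11.1, -1.5]
grip_width: 0.0357
grasp_force: 30.0
```

```bash
python3 - <<'E'
from jig import *
J=pickle.load(open('J.pkl','rb'))
plan(jp([(.001,.010,.0185)],J)[0],np.degrees(J[2]))
E
```

```text
t 15.5 tcp [0.5314 0.1429 0.0222] yaw -14.56 tilt [-0.001  -0.0018 -1.    ] shift [-0.6 -0.1  3.7] turn -0.11 F [ -2.5 -11.1  -1.5] w 0.0357 gf 30.0
```

Call:
move_arm(rows=[{"grip": 1,"xyz": [0,0,2],"turn": 0},{"grip": 1,"xyz": [0,0,1.5],"turn": 0},{"grip": 1,"xyz": [0,0,0.5],"turn": 0},{"grip": 1,"xyz": [0,0,0],"turn": 0},{"grip": 1,"xyz": [0,0,0],"turn": 0}])

```text
time: 16.0
tcp_pos: [0.5317, 0.1432, 0.0188]
ee_rot: [0.0, 0.791, 0.612, -0.001]
force: [-4.6, -10.2, 8.0]
grip_width: 0.0358
grasp_force: 30.0
```

```bash
python3 - <<'E'
from jig import *
J=pickle.load(open('J.pkl','rb'))
plan(jp([(.001,.010,.0185)],J)[0],np.degrees(J[2]))
E
```

```text
t 16.0 tcp [0.5317 0.1432 0.0188] yaw -14.54 tilt [-4.0e-04 -1.2e-03 -1.0e+00] shift [-1.  -0.4  0.3] turn -0.09 F [ -4.6 -10.2   8. ] w 0.0358 gf 30.0
```

It has seated on the base. Now I'll slide it back to the cleat wall.

Call:
move_arm(rows=[{"grip": 1,"xyz": [-2,0,0],"turn": 0},{"grip": 1,"xyz": [-2,0,0],"turn": 0},{"grip": 1,"xyz": [-2,0,0],"turn": 0},{"grip": 1,"xyz": [-2,0,0],"turn": 0},{"grip": 1,"xyz": [-1,0,0],"turn": 0},{"grip": 1,"xyz": [0,0,0],"turn": 0},{"grip": 1,"xyz": [0,0,0],"turn": 0}])

```text
time: 16.7
tcp_pos: [0.5302, 0.1355, 0.0188]
ee_rot: [0.001, 0.791, 0.612, 0.0]
force: [1.9, -5.3, 1.8]
grip_width: 0.036
grasp_force: 30.0
```

```bash
python3 - <<'E'
from jig import *
J=pickle.load(open('J.pkl','rb'))
plan(jp([(.001,.0,.0185)],J)[0],np.degrees(J[2]))
E
```

```text
t 16.7 tcp [0.5302 0.1355 0.0188] yaw -14.5 tilt [ 1.4e-03 -4.0e-04 -1.0e+00] shift [-3.2 -0.9  0.3] turn -0.04 F [ 1.9 -5.3  1.8] w 0.036 gf 30.0
```

Call:
move_arm(rows=[{"grip": 1,"xyz": [-1.5,0,0],"turn": 0},{"grip": 1,"xyz": [-1.5,0,0],"turn": 0},{"grip": 1,"xyz": [0,0,0],"turn": 0},{"grip": 1,"xyz": [0,0,0],"turn": 0}])

```text
time: 17.1
tcp_pos: [0.5298, 0.1354, 0.019]
ee_rot: [-0.0, 0.79, 0.613, 0.002]
force: [4.7, 9.2, 0.1]
grip_width: 0.0352
grasp_force: 30.0
```

```bash
python3 - <<'E'
from jig import *
J=pickle.load(open('J.pkl','rb'))
plan(jp([(.001,.0,.0185)],J)[0],np.degrees(J[2]))
E
```

```text
t 17.1 tcp [0.5298 0.1354 0.019 ] yaw -14.36 tilt [ 0.0021  0.0024 -1.    ] shift [-2.9 -0.5  0.5] turn 0.1 F [4.7 9.2 0.1] w 0.0352 gf 30.0
```

The bar is against the wall: the force reversed to +9 N and it stopped. I'll relax the push slightly, then let go.

Call:
move_arm(rows=[{"grip": 1,"xyz": [1,0,0],"turn": 0},{"grip": 1,"xyz": [0,0,0],"turn": 0},{"grip": -1,"xyz": [0,0,0],"turn": 0},{"grip": -1,"xyz": [0,0,0],"turn": 0},{"grip": -1,"xyz": [0,0,0],"turn": 0},{"grip": -1,"xyz": [0,0,0],"turn": 0},{"grip": -1,"xyz": [0,0,0],"turn": 0},{"grip": -1,"xyz": [0,0,0],"turn": 0},{"grip": -1,"xyz": [0,0,0],"turn": 0}])

```text
time: 18.0
tcp_pos: [0.529, 0.1339, 0.0184]
ee_rot: [0.0, 0.79, 0.612, -0.0]
force: [0.0, 0.5, 0.6]
grip_width: 0.0883
grasp_force: 0.0
```

Call:
move_arm(rows=[{"grip": -1,"xyz": [0,0,-15],"turn": 0},{"grip": -1,"xyz": [0,0,-30],"turn": 0},{"grip": -1,"xyz": [0,0,-45],"turn": 0},{"grip": -1,"xyz": [0,0,-45],"turn": 0},{"grip": -1,"xyz": [0,0,-45],"turn": 0},{"grip": -1,"xyz": [0,0,-45],"turn": 0},{"grip": -1,"xyz": [0,0,0],"turn": 0},{"grip": -1,"xyz": [0,0,0],"turn": 0}])

```text
time: 18.8
tcp_pos: [0.5291, 0.134, 0.245]
ee_rot: [-0.0, 0.791, 0.612, 0.001]
force: [0.3, -0.3, -0.2]
grip_width: 0.0944
grasp_force: 0.0
```

```bash
python3 - <<'E'
from jig import *
J=pickle.load(open('J.pkl','rb'))
plan(jp([(.001,.0,.2)],J)[0],np.degrees(J[2]))
s=manip.get_state(); p=manip.read_camera('wrist')
overlay(p,s,J,.5,'o6',(100,0,400,260),1.5)
w=cv2.imread('pics/o6.png'); p2=manip.read_camera('scene')
im=cv2.cvtColor(p2['color'],cv2.COLOR_RGB2BGR)[110:230,240:375]; im=cv2.resize(im,None,fx=2.5,fy=2.5,interpolation=cv2.INTER_CUBIC)
c=np.zeros((390,450+im.shape[1],3),np.uint8); c[:,:450]=w; c[:im.shape[0],450:]=im; cv2.imwrite('pics/c6.png',c)
E
```

```text
t 18.8 tcp [0.5291 0.134  0.245 ] yaw -14.47 tilt [ 0.0018  0.0014 -1.    ] shift [-1.5 -0.3 45. ] turn -0.01 F [ 0.3 -0.3 -0.2] w 0.0944 gf 0.0
```

View pics/c6.png

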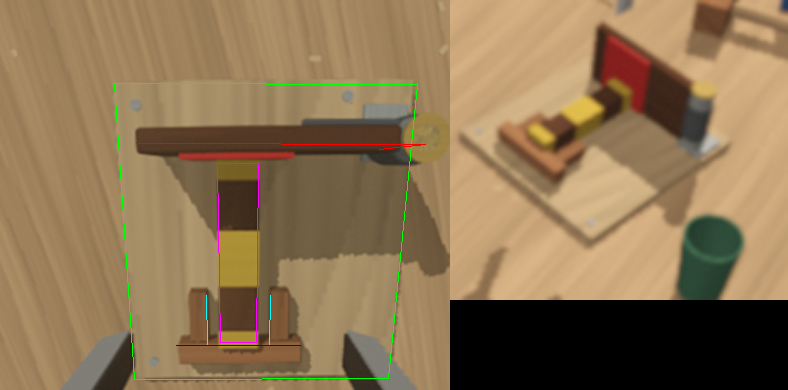

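The bar lies flat in the cleat with its rear end at the wall. The gate is held open along the jig's x axis, and the gripper is clear. I'll hand it in.

```bash
python3 -c "
from bench import manip
print(manip.close_job())"
```

```text
the job is handed in; nothing more can be done
None
```

I drew the keeper bar out, laid it on the bench and re-gripped it by its middle; it now lies flat in the cleat, alone holding the gate open at about 0.5 rad, and the job is handed in at 18.9 s (no verdict returned).

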